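# Refit the turning knob and the cam lock of a parcel mailbox

## Task

Rebuild the two mailbox fittings lying on the bench. On the plate with the tall spindle stack the wide flat ring first, then the narrow sleeve, then the star knob on top; on the plate with the short spindle put the flat lock cam first and the hexagonal cap on top of it. Every part must end on its spindle, lying flat on the one below and let go; leave the parcel, the padlock and the small carton where they are.

Things in the scene. Friction and masses are not known exactly. Their poses are not given: they have to be found in the camera images.
- drum_plate: Target, fixed: square dark steel plate 120 x 120 x 8 mm lying flat, with an upright round steel spindle, the TALL one, in its middle: diameter 14 mm, standing 48 mm above the plate (its top 56 mm above the bench), the last 5 mm tapering to 8 mm. Origin: centre of the plate's underside, on the spindle's axis; z up, x and y along the plate's sides.
- lock_plate: Target, fixed: oblong dark steel plate 120 (x) x 90 (y) x 8 mm lying flat, with an upright round steel spindle, the SHORT one, in its middle: diameter 14 mm, standing 22 mm above the plate (its top 30 mm above the bench), the last 5 mm tapering to 8 mm. Origin: centre of the plate's underside, on the spindle's axis; z up.
- flange: Loose wide flat aluminium ring, 54 mm outside, 25 mm hole right through, 16 mm thick, about 80 g, lying flat. Origin: centre of its underside, on the hole's axis; z up. Goes first on the tall spindle, on the plate.
- sleeve: Loose narrow aluminium sleeve (short tube), 36 mm outside, 25 mm hole right through, 22 mm high, about 60 g, standing upright. Origin: centre of its underside, on the hole's axis; z up. Goes second on the tall spindle, on the flange.
- knob: Loose black plastic star knob, six round lobes, 54 mm from lobe to lobe across the middle (49 mm across the valleys), 34 mm high, about 90 g, standing upright with its blind hole (24 mm wide, 20 mm deep) underneath. Origin: centre of its underside, on the hole's axis; z up, x through a lobe. Goes last on the tall spindle, on the sleeve.
- cam: Loose flat steel lock cam: a bar 88 x 38 x 12 mm with a 25 mm hole right through near one end, about 70 g, lying flat. Origin: centre of the hole, on the underside; z up, x along the bar towards its long end (the bar reaches from x = -22 mm to x = +66 mm and y = -19 to +19 mm). Goes first on the short spindle, on the plate; it may point in any direction.
- cap: Loose hexagonal steel cap nut, 36 mm across flats (42 mm across corners), 22 mm high, about 80 g, standing upright with its blind hole (hexagonal, 24 mm across flats, 14 mm deep) underneath. Origin: centre of its underside, on the hole's axis; z up, x square to a flat (flats every 60 degrees from there). Goes last on the short spindle, on the cam.
- parcel: Bystander, loose: cardboard parcel 110 (x) x 80 (y) x 55 mm, 500 g. Origin: centre of its underside. Leave it alone.
- padlock: Bystander, loose: brass padlock lying flat, body 40 (x) x 45 (y) x 20 mm, its steel shackle reaching to x = +47 mm. Origin: centre of the body's underside. Leave it alone.
- carton: Bystander, loose: small paper carton 50 (x) x 36 (y) x 26 mm, 120 g. Origin: centre of its underside. Leave it alone.

How it is judged (in metres and radians):
At the end, for the whole second after the job is handed in: Tall spindle, upwards: flange, sleeve, knob; short: cam, cap. Each axis within 8 mm of the spindle axis, underside within 3 mm of its height over the plate's underside (flange 8, sleeve 24, knob 46, cam 8, cap 20 mm), flat within 0.1 rad, at rest (under 0.02 m/s, 0.3 rad/s) (horizontal distance between each of flange, sleeve, knob and drum_plate below 0.008 m and z of flange in the frame of drum_plate between 0.005 and 0.011 m and angle between the z axis of each of flange, sleeve, knob and the z axis of drum_plate, either way round below 0.1 rad and linear speed of each of flange, sleeve, knob, cam, cap below 0.02 m/s and angular speed of each of flange, sleeve, knob, cam, cap below 0.3 rad/s and z of sleeve in the frame of drum_plate between 0.021 and 0.027 m and z of knob in the frame of drum_plate between 0.043 and 0.049 m and horizontal distance between each of cam, cap and lock_plate below 0.008 m and z of cam in the frame of lock_plate between 0.005 and 0.011 m and angle between the z axis of each of cam, cap and the z axis of lock_plate, either way round below 0.1 rad and z of cap in the frame of lock_plate between 0.017 and 0.023 m); the robot touches nothing.
It fails at once if the parcel is shifted by more than 30 mm (distance of parcel from where it was at the start of the episode above 0.03 m).
It fails at once if the padlock is shifted by more than 30 mm (distance of padlock from where it was at the start of the episode above 0.03 m).
It fails at once if the carton is shifted by more than 30 mm (distance of carton from where it was at the start of the episode above 0.03 m).
It also fails if it takes over 118 s, if anything falls off the work surface, if the arm or the gripper's body presses on something with over 40 N, if the wrist force passes 120 N, or if a joint passes its speed limit or range.

## Robot

A 6-joint arm with a two-finger parallel gripper is mounted at the origin on the work surface. World frame = base frame: x ahead of the robot, y to its left, z up, the work surface at z = 0. Lengths are in mm, angles in degrees, forces in N, time in s.
With the tool pointing down it reaches from about 350 to 850 mm from the base axis. Payload 8.1 kg.
Tool frame: the origin (TCP) lies at the very end of the fingers, on their centre line; the grasp point (between the pads) lies 19 mm behind it (r.grasp_offset is the distance from the TCP to the grasp point, in mm); z points along the fingers, y is the line along which they close (so a half turn about z gives the same grasp; the last joint's range is limited). The gripper opens to 85 mm and grips with 20 to 120 N. Pads are 22 mm wide; open, the fingers measure 114 mm over their backs; the gripper's body (76 mm by 85 mm) begins 54 mm behind the grasp point. The pads swing forward as they close: fully open they stand 13 mm farther back than shut.
Start: joints at [62.773, 7.471, 85.268, -0, 87.261, -4.893], TCP at [227.981, 555.004, 231.292] pointing down, gripper open.
Joint ranges: [-169.43, 169.43], [-51.17, 129.36], [1.28, 143.12], [-76.62, 256.62], [0, 156.53], [-152.29, 152.29]. Speed limits (degrees/s): [136.94, 136.94, 159.86, 180, 180, 180].

## Interface

Orientations are given as [roll, pitch, yaw] about the fixed x, y, z axes, in that order (R = Rz(yaw) Ry(pitch) Rx(roll)).
In Python, from bench import r gives the robot as it stands.
- The arm moves only by the tool carry_out, never from a script. Its argument "commands" is a list of rows, each an object with "jaw": the finger opening in m, from 0 to 0.0854; "translation": the shift along the tool's x, y, z in m, a list of three; "spin": the turn about the tool's z in rad. A call has exactly 8 rows; each row shifts and turns the commanded pose from where the row before left it, along the tool's axes as they then stand; what a row does not reach is not made up. A row lasts 1/12 s, in which the tool goes at most 41.7 mm and 7.16 degrees, less where a joint would pass 70% of its speed; a pose out of reach is approached as far as the arm can. A call is refused whole if a number of a shift passes 0.0417 or a number of a turn 0.125, either way. A call with a gripper value outside its range is refused whole. The fingers move at their own pace and stop on an object; "squeeze" is the grip in N (left out, the last holds). Time passes only in rows, so rows that do not move let the fingers close, or fill a call up. It gives the time, the measured TCP pose, the force, the opening and the grip force at its end, in the units of the state.
- r.sense(): the state, without advancing time (a new reading comes with each control period).
- r.snapshot(name): name is "scene" or "side" or "wrist"; returns a dict with "pixels" (384x512x3 uint8, blue, green, red), "K" (3x3 intrinsics, pixels), "dist_coeffs" ([k1, k2, p1, p2, k3] as OpenCV has them; the pictures are not rectified), "extrinsics" (4x4, takes a point from camera to world coordinates). Camera axes: x right, y down, z forward; pixel columns grow to the right and rows downward; lengths in mm; the calibration is good to about 2 mm. A picture is of the moment at which its call begins. There is no depth.
- r.hand_in(): hands the job in; it is judged then, once.
Trained networks look in a picture, given as the dict that the camera call returned (one of the last four; its "shot" number tells which), for a name from the list of things; names that differ only in an ending like _2 or _b are one class to them, and where a whole thing is asked for, a point or a joint stands for the part that bears it (a point fixed in the world has none). Each returns a list of dicts, best first, with "score" (0 to 1); they miss things now and then, are a little off and sometimes report something else, mostly with a low value. They report only what shows in the picture. A call takes as long as a camera call.
- r.spot_in(picture, target): "xy" ([column, row] in pixels, amid what is visible of it).
- r.regions_of(picture, target): "pixels" (384x512 bool, what is visible of it) and "xy" ([column, row] in pixels, amid what is visible of it).
- r.landmark_of(picture, target): "xy" ([column, row] in pixels: a listed point, or the origin of a listed thing).
The state is a dict: "time": time; "joint_pos": joint angles; "qd": joint speeds; "joint_efforts": joint torques, N m; "tool_pos": TCP position; "tcp_rot": TCP orientation; "ft_force": force on the tool from outside, world axes, zero at the start; "wrist_torque": the same for the moment, N m; "finger_gap": finger opening in mm; "grip_force": force on a finger pad.
Only numpy, scipy, OpenCV 4.12 (cv2) and the standard library are available. Lean on these libraries where they do the work, as an engineer would, in place of code of your own. Each camera call takes 0.05 s, during which the arm holds its last target. There are 200 camera calls.

## Working session

There is one attempt and no reset: what is moved stays moved. The work goes in short steps, Python scripts to look and compute and a tool call to move; the robot and the scene stay as the last step left them, time stands still between calls to the robot, and variables do not carry over. Pictures are saved under pics/ and viewed, at most 14 in all, crops included, and the job is handed in when it is done.

Besides the shell and the picture viewer there is one more tool, called after ">>>" by a JSON object that holds its "api" and its "payload". carry_out: Moves the arm, as the interface text tells. Its arguments: {"type":"object","properties":{"commands":{"type":"array","items":{"type":"object","properties":{"jaw":{"type":"number"},"translation":{"type":"array","items":{"type":"number"}},"spin":{"type":"number"}}}},"squeeze":{"type":"number"}},"required":["commands"]}

```bash
ls; mkdir -p pics; cat > h.py <<'E'
import numpy as np, cv2
from bench import r
def ray(p,uv,z):
    K=np.array(p["K"]);d=np.array(p["dist_coeffs"]);T=np.array(p["extrinsics"])
    n=cv2.undistortPoints(np.array([[uv]],float),K,d)[0,0]
    v=T[:3,:3]@[n[0],n[1],1];c=T[:3,3]
    return (c+v*(z-c[2])/v[2])
def proj(p,X):
    T=np.linalg.inv(np.array(p["extrinsics"]))
    return cv2.projectPoints(np.array(X,float).reshape(-1,1,3),cv2.Rodrigues(T[:3,:3])[0],T[:3,3],np.array(p["K"]),np.array(p["dist_coeffs"]))[0][:,0]
E
python3 - <<'E'
from h import *
s=r.sense();print(s["time"],s["tool_pos"],s["tcp_rot"],s["finger_gap"])
names=["drum_plate","lock_plate","flange","sleeve","knob","cam","cap","parcel","padlock","carton"]
for c in ["scene","side"]:
    p=r.snapshot(c);cv2.imwrite(f"pics/{c}0.png",p["pixels"])
    print(c,np.array(p["extrinsics"])[:3,3].round())
    for n in names:
        l=r.landmark_of(p,n)[:2]
        z=0
        print(n,[(round(a["score"],2),np.round(a["xy"],1),ray(p,a["xy"],0)[:2].round(1)) for a in l])
E
```

```text
pics
0.0 [227.7193145  554.50052468 230.23688144] [-1.79891856e+02 -9.63702092e-03  1.57665568e+02] 85.2024300467606
scene [1193.  136.  683.]
drum_plate [(0.67, array([244.3, 227. ]), array([623.1, -15. ]))]
lock_plate [(0.93, array([335.7, 238.6]), array([617. , 196.1])), (0.32, array([201.9, 170.3]), array([ 448.6, -173.1]))]
flange [(0.86, array([105.4, 193. ]), array([ 582.3, -394.4]))]
sleeve [(0.51, array([326.6, 183. ]), array([434.5, 162.1]))]
knob [(0.89, array([263.9, 181.1]), array([4.589e+02, 1.000e-01]))]
cam [(0.76, array([400.3, 197. ]), array([450.3, 351. ]))]
cap [(0.47, array([202.1, 172.1]), array([ 455.6, -170.3]))]
parcel [(0.58, array([165.6, 214. ]), array([ 620.5, -211.4]))]
padlock [(0.52, array([144.8, 159.3]), array([ 433.7, -347.6]))]
carton [(0.8, array([418.2, 239.4]), array([584.3, 384. ]))]
side [ -45. -882.  646.]
drum_plate [(0.89, array([282.1, 195.8]), array([632.1, -20. ])), (0.71, array([188.8, 185.5]), array([434. , 161.6]))]
lock_plate [(0.61, array([234.6, 166.1]), array([610.7, 201. ])), (0.61, array([295.3, 294.4]), array([ 422. , -355.4]))]
flange [(0.58, array([365.4, 280.4]), array([ 578. , -401.1]))]
sleeve [(0.59, array([189. , 185.5]), array([434.5, 161.3])), (0.21, array([296. , 296.5]), array([ 419.4, -361.1]))]
knob [(0.74, array([218. , 213.7]), array([434.1, -10. ]))]
cam [(0.75, array([166.7, 161. ]), array([442.6, 339. ]))]
cap [(0.83, array([258.5, 247.2]), array([ 445.5, -182.9]))]
parcel [(0.97, array([326.5, 234. ]), array([ 618.6, -224.2]))]
padlock [(0.73, array([236. , 166.5]), array([613.1, 196.5])), (0.65, array([294.9, 296.3]), array([ 417.9, -359.4]))]
carton [(0.54, array([197.3, 146.6]), array([575.9, 388. ]))]
```

View pics/scene0.png

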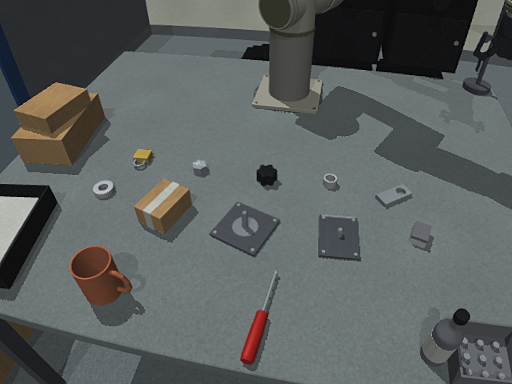

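View pics/side0.png

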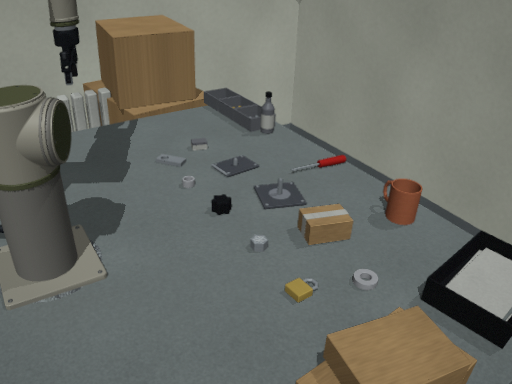

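```bash
python3 - <<'E'
from h import *
p=r.snapshot("wrist");cv2.imwrite(f"pics/w0.png",p["pixels"])
T=np.array(p["extrinsics"]);print(T.round(3),p["K"])
for uv in [(0,0),(511,0),(0,383),(511,383),(256,192)]: print(ray(p,uv,0).round())
for n in ["cam","carton","lock_plate","sleeve"]:
    print(n,[(round(a["score"],2),np.round(a["xy"],1),ray(p,a["xy"],0)[:2].round(1)) for a in r.landmark_of(p,n)[:2]])
E
```

```text
[[ 3.80000e-01  8.81000e-01  2.81000e-01  1.57163e+02]
 [ 9.25000e-01 -3.62000e-01 -1.15000e-01  5.84880e+02]
 [-0.00000e+00  3.04000e-01 -9.53000e-01  3.74496e+02]
 [ 0.00000e+00  0.00000e+00  0.00000e+00  1.00000e+00]] [[297.29173289   0.         251.08458979]
 [  0.         297.29173289 189.94095511]
 [  0.           0.           1.        ]]
[-37. 369.   0.]
[174. 884.   0.]
[420.  30.   0.]
[739. 809.   0.]
[273. 544.   0.]
cam [(0.56, array([180.6, 333.2]), array([442.8, 349. ])), (0.18, array([ 77.2, 363.7]), array([433.6, 168. ]))]
carton []
lock_plate []
sleeve [(0.88, array([ 78.1, 363.7]), array([434.1, 169.3]))]
```

```bash
cat >> h.py <<'E'
from scipy.optimize import minimize
def cyl(d,h,n=36,ph=0): 
    a=np.arange(n)*2*np.pi/n+ph
    return np.array([[d/2*np.cos(t),d/2*np.sin(t),z] for t in a for z in (0,h)])
def box(x0,x1,y0,y1,h): return np.array([[x,y,z] for x in(x0,x1) for y in(y0,y1) for z in(0,h)],float)
M={"flange":cyl(54,16),"sleeve":cyl(36,22),"cap":cyl(41.57,22,6,np.pi/6),"cam":box(-22,66,-19,19,12),
 "drum_plate":box(-60,60,-60,60,8),"lock_plate":box(-60,60,-45,45,8),"carton":box(-25,25,-18,18,26),
 "knob":np.array([[19.5*np.cos(k*np.pi/3)+7.5*np.cos(t),19.5*np.sin(k*np.pi/3)+7.5*np.sin(t),z] for k in range(6) for t in np.linspace(0,6.28,12) for z in(0,34)])}
SYM={"flange":0,"sleeve":0,"cap":60,"cam":360,"drum_plate":90,"lock_plate":180,"knob":60,"carton":180}
def sil(p,n,x,z0=0,S=4):
    c,s=np.cos(np.radians(x[2])),np.sin(np.radians(x[2]))
    m=M[n];w=np.c_[m[:,0]*c-m[:,1]*s+x[0],m[:,0]*s+m[:,1]*c+x[1],m[:,2]+z0]
    uv=proj(p,w);h=cv2.convexHull(((uv+.5)*S).astype(np.int32))
    im=np.zeros((384*S,512*S),np.uint8);cv2.fillPoly(im,[h],255)
    return cv2.resize(im,(512,384),interpolation=cv2.INTER_AREA)/255.
def fit(p,n,x0,z0=0,near=60):
    "fit silhouette; returns best [x,y,yaw], score"
    regs=[g for g in r.regions_of(p,n)]
    regs=[g for g in regs if np.hypot(*(ray(p,g["xy"],z0)[:2]-x0[:2]))<near]
    if not regs: return None
    mask=regs[0]["pixels"].astype(float)
    f=lambda x:1-np.minimum(s:=sil(p,n,x,z0),mask).sum()/max(np.maximum(s,mask).sum(),1)
    c=ray(p,regs[0]["xy"],z0+8)
    st=np.arange(0,SYM[n],15) if SYM[n] else [0]
    best=min(((f([c[0],c[1],a]) if n!="cam" else f([c[0]-22*np.cos(np.radians(a)),c[1]-22*np.sin(np.radians(a)),a]),a) for a in st))
    a=best[1];x=[c[0],c[1],a]
    if n=="cam": x=[c[0]-22*np.cos(np.radians(a)),c[1]-22*np.sin(np.radians(a)),a]
    for _ in range(2):
        x=np.array(x);q=minimize(f,x,method="Nelder-Mead",options=dict(initial_simplex=np.array([x,x+[6,0,0],x+[0,6,0],x+[0,0,12]]),maxiter=120));x=q.x
    return x.round(1),round(1-q.fun,3)
def plan(T,yaw,n):
    "constant row for n rows to reach TCP T (mm), yaw (deg) from the present pose"
    s=r.sense();P=np.array(s["tool_pos"]);y0=s["tcp_rot"][2]
    dy=(yaw-y0+90)%180-90 if True else 0
    sp=-np.radians(dy)/n
    A=np.zeros((2,2))
    for k in range(n):
        y=np.radians(y0)-sp*k;A+=np.array([[np.cos(y),np.sin(y)],[np.sin(y),-np.cos(y)]])
    D=np.array(T,float)-P;v=np.linalg.solve(A,D[:2])
    print("t",round(s["time"],2),"pose",P.round(1),"yaw",round(y0,1),"j6",round(s["joint_pos"][5],1),"gap",round(s["finger_gap"],1),"| row",np.r_[v,-D[2]/n].round(2),"mm spin",round(sp,4),"x",n,"total mm",(np.r_[v,-D[2]/n]*n).round(1))
E
python3 - <<'E'
from h import *
P={"drum_plate":(627,-18),"lock_plate":(614,198),"flange":(580,-398),"sleeve":(434,165),"knob":(446,-5),"cam":(446,345),"cap":(450,-177)}
for c in ["wrist","side","scene"]:
    p=r.snapshot(c)
    for n,x in P.items():
        if c=="wrist" and n not in("cam","sleeve"):continue
        print(c,n,fit(p,n,np.array(x)))
plan((446,345,150),157.67,8)
E
```

```text
wrist sleeve (array([452.8, 162.9,  -8.2]), np.float64(0.749))
wrist cam (array([471.8, 319.2, 136.3]), np.float64(0.472))
side drum_plate (array([623.4, -13. ,  71.8]), np.float64(0.907))
side lock_plate (array([611.7, 197.5,   4.4]), np.float64(0.935))
side flange (array([ 574.2, -401.1,   15. ]), np.float64(0.805))
side sleeve (array([437.2, 167.6,  80.8]), np.float64(0.82))
side knob (array([452.8,   4.3,  49.4]), np.float64(0.834))
side cam (array([464.2, 311.6, 124.1]), np.float64(0.882))
side cap (array([ 446.6, -179.9,   53.1]), np.float64(0.941))
scene drum_plate (array([625.4, -12.7,  70.2]), np.float64(0.904))
scene lock_plate (array([610.4, 201.5,   4.3]), np.float64(0.964))
scene flange (array([ 575.1, -401.4,    8.8]), np.float64(0.864))
scene sleeve (array([439. , 168. ,   8.7]), np.float64(0.815))
scene knob (array([453.6,   4.5, -12.2]), np.float64(0.882))
scene cam (array([466.8, 315.4, 127.4]), np.float64(0.943))
scene cap (array([ 451. , -177.8,   40.5]), np.float64(0.882))
t 2.3 pose [228.  555.  231.3] yaw 157.7 j6 -4.9 gap 85.4 | row [-35.18 -13.92  10.16] mm spin -0.0 x 8 total mm [-281.5 -111.4   81.3]
```

View pics/w0.png

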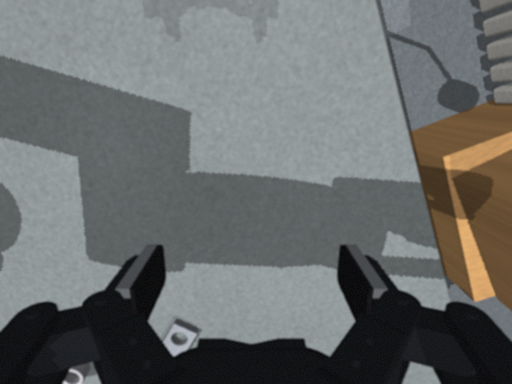

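```bash
python3 - <<'E'
from h import *
plan((453,332,150),125.7,8)
E
```

```text
t 2.3 pose [228.  555.  231.3] yaw 157.7 j6 -4.9 gap 85.4 | row [-39.68  -5.87  10.16] mm spin 0.0697 x 8 total mm [-317.4  -47.    81.3]
```

>>> {"api": "carry_out", "payload": {"commands": [{"translation":[-0.02,-0.003,0.005],"spin":0.035,"jaw":0.085},{"translation":[-0.02,-0.003,0.005],"spin":0.035,"jaw":0.085},{"translation":[-0.02,-0.003,0.005],"spin":0.035,"jaw":0.085},{"translation":[-0.02,-0.003,0.005],"spin":0.035,"jaw":0.085},{"translation":[-0.02,-0.003,0.005],"spin":0.035,"jaw":0.085},{"translation":[-0.02,-0.003,0.005],"spin":0.035,"jaw":0.085},{"translation":[-0.02,-0.003,0.005],"spin":0.035,"jaw":0.085},{"translation":[-0.02,-0.003,0.005],"spin":0.035,"jaw":0.085}], "squeeze": 40}}

```text
time: 2.97
tool_pos: [356.0, 455.3, 191.1]
tcp_rot: [180.0, 0.0, 141.5]
ft_force: [0.1, 0.8, 0.1]
finger_gap: 85.0
grip_force: 0.0
```

>>> {"api": "carry_out", "payload": {"commands": [{"translation":[-0.02,-0.003,0.005],"spin":0.035,"jaw":0.085},{"translation":[-0.02,-0.003,0.005],"spin":0.035,"jaw":0.085},{"translation":[-0.02,-0.003,0.005],"spin":0.035,"jaw":0.085},{"translation":[-0.02,-0.003,0.005],"spin":0.035,"jaw":0.085},{"translation":[-0.02,-0.003,0.005],"spin":0.035,"jaw":0.085},{"translation":[-0.02,-0.003,0.005],"spin":0.035,"jaw":0.085},{"translation":[-0.02,-0.003,0.005],"spin":0.035,"jaw":0.085},{"translation":[0,0,0],"spin":0,"jaw":0.085}]}}

```text
time: 3.63
tool_pos: [441.6, 340.3, 155.1]
tcp_rot: [-179.9, 0.1, 127.3]
ft_force: [-0.3, 0.4, -0.8]
finger_gap: 85.1
grip_force: 0.0
```

```bash
python3 - <<'E'
from h import *
p=r.snapshot("wrist");cv2.imwrite("pics/w1.png",p["pixels"])
for n,x in {"cam":(446,345),"sleeve":(437,167)}.items(): print(n,fit(p,n,np.array(x)),[(a["score"],ray(p,a["xy"],0).round(1)) for a in r.landmark_of(p,n)[:1]])
plan((453,332,150),125.7,8)
E
```

```text
cam (array([468.7, 315.5, 128.2]), np.float64(0.867)) [(0.59, array([444.2, 351.4,   0. ]))]
sleeve (array([448.1, 170. ,   2.3]), np.float64(0.334)) [(0.53, array([431.3, 167.3,   0. ]))]
t 3.88 pose [440.2 344.1 156.7] yaw 127.7 j6 -4.9 gap 85.1 | row [-2.17  0.37  0.84] mm spin 0.0043 x 8 total mm [-17.4   3.    6.7]
```

View pics/w1.png

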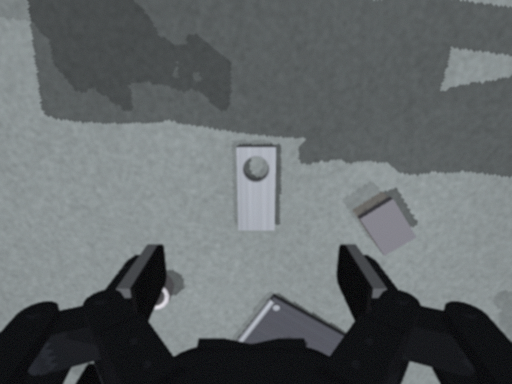

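```bash
python3 - <<'E'
from h import *
p=r.snapshot("wrist")
for uv in [(236,147),(275.5,146),(238,230),(275,230),(257,168)]: print(ray(p,uv,12).round(1))
plan((455,333,20),128,8)
E
```

```text
[411.6 359.1  12. ]
[441.4 383.3  12. ]
[466.3 289.6  12. ]
[497.4 313.6  12. ]
[440.7 355.1  12. ]
t 3.93 pose [440.1 344.2 156.7] yaw 127.7 j6 -4.9 gap 85.2 | row [-2.24  0.61 17.09] mm spin -0.0007 x 8 total mm [-17.9   4.9 136.7]
```

>>> {"api": "carry_out", "payload": {"commands": [{"translation":[-0.004,0.0014,0.014],"jaw":0.085},{"translation":[-0.004,0.0014,0.018],"jaw":0.085},{"translation":[-0.004,0.0014,0.018],"jaw":0.085},{"translation":[-0.004,0.0014,0.018],"jaw":0.085},{"translation":[0,0,0.018],"jaw":0.07},{"translation":[0,0,0.018],"jaw":0.07},{"translation":[0,0,0.018],"jaw":0.07},{"translation":[0,0,0.013],"jaw":0.07}]}}

```text
invalid input
```

>>> {"api": "carry_out", "payload": {"commands": [{"translation":[0,0,0.008],"jaw":0.07},{"translation":[0,0,0.007],"jaw":0.06},{"translation":[0,0,0.003],"jaw":0.05},{"translation":[0,0,0],"jaw":0.03},{"translation":[0,0,0],"jaw":0.03},{"translation":[0,0,0],"jaw":0.03},{"translation":[0,0,0],"jaw":0.03},{"translation":[0,0,0],"jaw":0.03}]}}

```text
invalid input
```

>>> {"api": "carry_out", "payload": {"commands": [{"translation":[-0.004,0.0014,0.014],"spin":0,"jaw":0.085},{"translation":[-0.004,0.0014,0.018],"spin":0,"jaw":0.085},{"translation":[-0.004,0.0014,0.018],"spin":0,"jaw":0.085},{"translation":[-0.004,0.0014,0.018],"spin":0,"jaw":0.085},{"translation":[0,0,0.018],"spin":0,"jaw":0.07},{"translation":[0,0,0.018],"spin":0,"jaw":0.07},{"translation":[0,0,0.018],"spin":0,"jaw":0.07},{"translation":[0,0,0.013],"spin":0,"jaw":0.07}]}}

```text
time: 4.6
tool_pos: [453.6, 334.4, 19.8]
tcp_rot: [-179.9, -0.0, 127.7]
ft_force: [-0.2, 0.2, -1.0]
finger_gap: 69.9
grip_force: 0.0
```

>>> {"api": "carry_out", "payload": {"commands": [{"translation":[0,0,0.008],"spin":0,"jaw":0.07},{"translation":[0,0,0.007],"spin":0,"jaw":0.06},{"translation":[0,0,0.003],"spin":0,"jaw":0.05},{"translation":[0,0,0],"spin":0,"jaw":0.03},{"translation":[0,0,0],"spin":0,"jaw":0.03},{"translation":[0,0,0],"spin":0,"jaw":0.03},{"translation":[0,0,0],"spin":0,"jaw":0.03},{"translation":[0,0,0],"spin":0,"jaw":0.03}]}}

```text
time: 5.27
tool_pos: [455.0, 334.2, 3.8]
tcp_rot: [179.9, 0.0, 127.6]
ft_force: [-0.3, 0.3, -1.2]
finger_gap: 36.6
grip_force: 40.8
```

```bash
python3 - <<'E'
from h import *
plan((455,333,100),128,8)
E
```

```text
t 5.27 pose [455.  334.2   3.8] yaw 127.6 j6 -6.5 gap 36.6 | row [ -0.13  -0.09 -12.02] mm spin -0.0009 x 8 total mm [ -1.   -0.7 -96.2]
```

>>> {"api": "carry_out", "payload": {"commands": [{"translation":[0,0,-0.015],"spin":0,"jaw":0.03},{"translation":[0,0,-0.03],"spin":0,"jaw":0.03},{"translation":[0,0,-0.03],"spin":0,"jaw":0.03},{"translation":[-0.01,0.002,-0.025],"spin":0,"jaw":0.03},{"translation":[-0.027,0.005,0],"spin":0,"jaw":0.03},{"translation":[-0.028,0.005,0],"spin":0,"jaw":0.03},{"translation":[-0.028,0.005,0],"spin":0,"jaw":0.03},{"translation":[-0.028,0.005,0],"spin":0,"jaw":0.03}]}}

```text
time: 5.93
tool_pos: [546.8, 250.8, 103.9]
tcp_rot: [179.9, 0.0, 127.6]
ft_force: [-0.2, -0.1, -1.2]
finger_gap: 36.4
grip_force: 40.9
```

>>> {"api": "carry_out", "payload": {"commands": [{"translation":[-0.028,0.005,0],"spin":0,"jaw":0.03},{"translation":[-0.028,0.005,0],"spin":0,"jaw":0.03},{"translation":[-0.028,0.005,0],"spin":0,"jaw":0.03},{"translation":[-0.02,0.005,0],"spin":0,"jaw":0.03},{"translation":[0,0,0],"spin":0,"jaw":0.03},{"translation":[0,0,0],"spin":0,"jaw":0.03},{"translation":[0,0,0],"spin":0,"jaw":0.03},{"translation":[0,0,0],"spin":0,"jaw":0.03}]}}

```text
time: 6.6
tool_pos: [624.3, 182.2, 103.1]
tcp_rot: [-180.0, -0.0, 127.6]
ft_force: [-0.5, 0.0, -1.9]
finger_gap: 36.9
grip_force: 40.8
```

```bash
python3 - <<'E'
from h import *
p=r.snapshot("wrist");cv2.imwrite("pics/w2.png",p["pixels"])
print(fit(p,"lock_plate",np.array([611,199])))
print(proj(p,[[611,199.5,30],[611,199.5,8]]))
for n in ("cam","lock_plate"):print([(a["score"],np.round(a["xy"]),ray(p,a["xy"],105).round(1)) for a in r.landmark_of(p,n)[:1]])
plan((625,181,100),128,8)
E
```

```text
(array([612.1, 202.1,   4.6]), np.float64(0.784))
[[249.73022951 172.83811243]
 [249.85429347 166.17436211]]
[]
[(0.88, array([253., 168.]), array([599.1, 218. , 105. ]))]
t 6.8 pose [624.6 182.1 103.4] yaw 127.6 j6 -25.9 gap 36.7 | row [-0.14 -0.05  0.43] mm spin -0.0008 x 8 total mm [-1.1 -0.4  3.4]
```

View pics/w2.png

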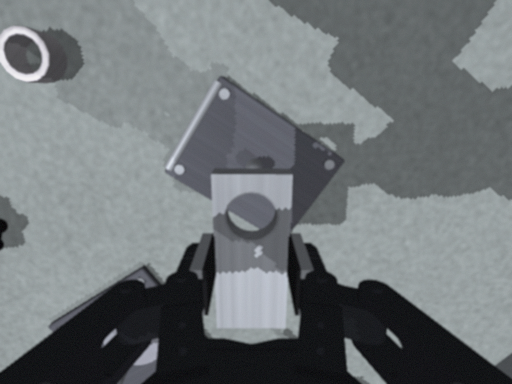

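```bash
python3 - <<'E'
from h import *
p=r.snapshot("wrist")
print("hole",ray(p,(252,214),111),ray(p,(251,174),111),ray(p,(255,328),111))
print("lm",ray(p,(253,168),0))
P=[(224,94),(180,170),(329,165)]
print([ray(p,q,8).round(1) for q in P])
c=p["pixels"][130:240,200:310];cv2.imwrite("pics/w2c.png",cv2.resize(c,None,fx=5,fy=5,interpolation=2))
E
```

```text
hole [612.60748856 200.2254712  111.        ] [599.82044354 215.98165434 111.        ] [656.08344136 146.78748308 111.        ]
lm [615.6329175  198.26771516   0.        ]
[array([561.4, 232. ,   8. ]), array([567.8, 161.6,   8. ]), array([662.2, 239.8,   8. ])]
```

View pics/w2c.png

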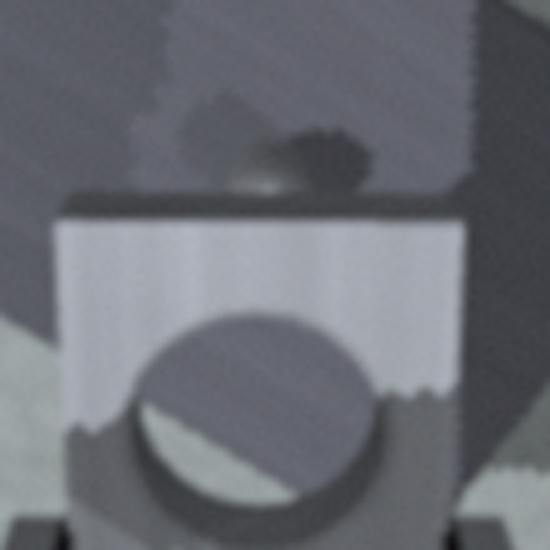

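>>> {"api": "carry_out", "payload": {"commands": [{"translation":[0,0,0.015],"spin":0,"jaw":0.03},{"translation":[0,0,0.018],"spin":0,"jaw":0.03},{"translation":[0,0,0.018],"spin":0,"jaw":0.03},{"translation":[0,0,0.015],"spin":0,"jaw":0.03},{"translation":[0,0,0.01],"spin":0,"jaw":0.03},{"translation":[0,0,0.008],"spin":0,"jaw":0.03},{"translation":[0,0,0.006],"spin":0,"jaw":0.03},{"translation":[0,0,0],"spin":0,"jaw":0.03}]}}

```text
time: 7.52
tool_pos: [624.7, 181.3, 12.2]
tcp_rot: [-179.9, -0.0, 127.6]
ft_force: [-0.2, 0.5, -0.2]
finger_gap: 36.9
grip_force: 40.8
```

```bash
python3 - <<'E'
from h import *
p=r.snapshot("wrist");cv2.imwrite("pics/w3.png",p["pixels"])
s=r.sense();print(s["tool_pos"],s["ft_force"])
E
```

```text
[625.10878573 181.37112418  13.13452613] [-0.43732973  0.64133594 -0.44181455]
```

View pics/w3.png

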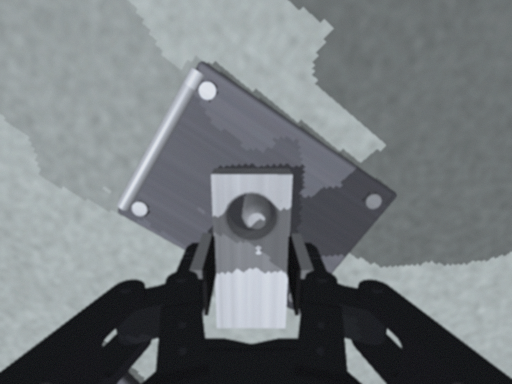

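>>> {"api": "carry_out", "payload": {"commands": [{"translation":[0,0,0],"spin":0,"jaw":0.06},{"translation":[0,0,0],"spin":0,"jaw":0.06},{"translation":[0,0,0],"spin":0,"jaw":0.06},{"translation":[0,0,-0.01],"spin":0,"jaw":0.06},{"translation":[0,0,-0.03],"spin":0,"jaw":0.07},{"translation":[0,0,-0.035],"spin":0,"jaw":0.085},{"translation":[0,0,-0.035],"spin":0,"jaw":0.085},{"translation":[0,0,-0.03],"spin":0,"jaw":0.085}]}}

```text
time: 8.23
tool_pos: [625.7, 181.5, 157.2]
tcp_rot: [179.9, 0.1, 127.6]
ft_force: [0.5, 0.2, 0.2]
finger_gap: 84.9
grip_force: 0.0
```

```bash
python3 - <<'E'
from h import *
p=r.snapshot("wrist");cv2.imwrite("pics/w4.png",p["pixels"])
for n,z in (("cam",8),("lock_plate",0),("drum_plate",0)):print(n,fit(p,n,np.array([615,190] if n!="drum_plate" else [625,-13]),z),[(a["score"],np.round(a["xy"]),ray(p,a["xy"],z).round(1)) for a in r.landmark_of(p,n)[:1]])
plan((449,-179,150),137,16)
E
```

```text
cam (array([641. , 163.5, 127.5]), np.float64(0.849)) [(0.71, array([250., 156.]), array([614.5, 197. ,   8. ]))]
lock_plate (array([612.5, 202.1,   4.6]), np.float64(0.781)) [(0.56, array([250., 154.]), array([613.9, 197.4,   0. ]))]
drum_plate (array([628.1, -12.8,  70.8]), np.float64(0.459)) [(0.62, array([148., 298.]), array([623.3, -15.9,   0. ]))]
t 8.58 pose [624.1 181.2 151.9] yaw 127.6 j6 -25.9 gap 85.4 | row [ -9.41 -23.22   0.12] mm spin -0.0103 x 16 total mm [-150.6 -371.6    1.9]
```

>>> {"api": "carry_out", "payload": {"commands": [{"translation":[-0.0094,-0.0232,0],"spin":-0.01,"jaw":0.085},{"translation":[-0.0094,-0.0232,0],"spin":-0.01,"jaw":0.085},{"translation":[-0.0094,-0.0232,0],"spin":-0.01,"jaw":0.085},{"translation":[-0.0094,-0.0232,0],"spin":-0.01,"jaw":0.085},{"translation":[-0.0094,-0.0232,0],"spin":-0.01,"jaw":0.085},{"translation":[-0.0094,-0.0232,0],"spin":-0.01,"jaw":0.085},{"translation":[-0.0094,-0.0232,0],"spin":-0.01,"jaw":0.085},{"translation":[-0.0094,-0.0232,0],"spin":-0.01,"jaw":0.085}]}}

```text
time: 9.25
tool_pos: [528.2, 4.3, 151.6]
tcp_rot: [-179.9, -0.1, 132.2]
ft_force: [0.0, 0.2, -0.3]
finger_gap: 85.0
grip_force: 0.0
```

>>> {"api": "carry_out", "payload": {"commands": [{"translation":[-0.0094,-0.0232,0],"spin":-0.01,"jaw":0.085},{"translation":[-0.0094,-0.0232,0],"spin":-0.01,"jaw":0.085},{"translation":[-0.0094,-0.0232,0],"spin":-0.01,"jaw":0.085},{"translation":[-0.0094,-0.0232,0],"spin":-0.01,"jaw":0.085},{"translation":[-0.0094,-0.0232,0],"spin":-0.01,"jaw":0.085},{"translation":[-0.0094,-0.0232,0],"spin":-0.01,"jaw":0.085},{"translation":[-0.0094,-0.0232,0],"spin":-0.01,"jaw":0.085},{"translation":[-0.0094,-0.0232,0],"spin":-0.01,"jaw":0.085}]}}

```text
time: 9.92
tool_pos: [447.8, -178.6, 151.8]
tcp_rot: [-180.0, -0.2, 136.8]
ft_force: [0.7, -0.8, 0.3]
finger_gap: 85.1
grip_force: 0.0
```

>>> {"api": "carry_out", "payload": {"commands": [{"translation":[0,0,0],"spin":0,"jaw":0.085},{"translation":[0,0,0],"spin":0,"jaw":0.085},{"translation":[0,0,0],"spin":0,"jaw":0.085},{"translation":[0,0,0],"spin":0,"jaw":0.085},{"translation":[0,0,0],"spin":0,"jaw":0.085},{"translation":[0,0,0],"spin":0,"jaw":0.085},{"translation":[0,0,0],"spin":0,"jaw":0.085},{"translation":[0,0,0],"spin":0,"jaw":0.085}]}}

```text
time: 10.58
tool_pos: [449.5, -177.7, 153.3]
tcp_rot: [180.0, 0.0, 136.8]
ft_force: [0.4, 0.2, -0.8]
finger_gap: 85.1
grip_force: 0.0
```

```bash
python3 - <<'E'
from h import *
p=r.snapshot("wrist");cv2.imwrite("pics/w5.png",p["pixels"])
for n,x in {"cap":(449,-179),"knob":(453,4)}.items(): print(n,fit(p,n,np.array(x)),[(a["score"],np.round(a["xy"]),ray(p,a["xy"],0).round(1)) for a in r.landmark_of(p,n)[:1]])
plan((449,-179,20),137,8)
E
```

```text
cap (array([ 449.9, -177.6,   -5.7]), np.float64(0.96)) [(0.88, array([250., 176.]), array([ 451.4, -178.8,    0. ]))]
knob (array([453.1,   6.1,  40.9]), np.float64(0.903)) [(0.79, array([404.,  43.]), array([455.7,   6.5,   0. ]))]
t 10.83 pose [ 449.4 -178.   153.3] yaw 136.8 j6 -74.4 gap 84.8 | row [-0.05 -0.12 16.66] mm spin -0.0005 x 8 total mm [ -0.4  -1.  133.3]
```

View pics/w5.png

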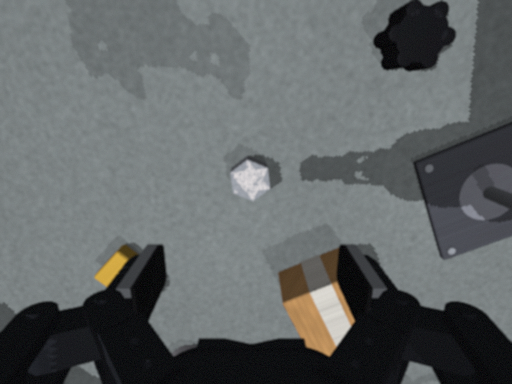

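>>> {"api": "carry_out", "payload": {"commands": [{"translation":[0,0,0.018],"spin":-0.032,"jaw":0.085},{"translation":[0,0,0.02],"spin":-0.032,"jaw":0.085},{"translation":[0,0,0.02],"spin":-0.032,"jaw":0.085},{"translation":[0,0,0.02],"spin":-0.03,"jaw":0.085},{"translation":[0,0,0.02],"spin":0,"jaw":0.075},{"translation":[0,0,0.02],"spin":0,"jaw":0.075},{"translation":[0,0,0.015],"spin":0,"jaw":0.075},{"translation":[0,0,0.01],"spin":0,"jaw":0.075}]}}

```text
time: 11.5
tool_pos: [448.3, -177.5, 8.4]
tcp_rot: [-180.0, -0.1, 144.0]
ft_force: [0.2, -1.0, -0.7]
finger_gap: 75.4
grip_force: 0.0
```

>>> {"api": "carry_out", "payload": {"commands": [{"translation":[0,0,0.006],"spin":0,"jaw":0.06},{"translation":[0,0,0.002],"spin":0,"jaw":0.05},{"translation":[0,0,0],"spin":0,"jaw":0.04},{"translation":[0,0,0],"spin":0,"jaw":0.03},{"translation":[0,0,0],"spin":0,"jaw":0.03},{"translation":[0,0,0],"spin":0,"jaw":0.03},{"translation":[0,0,0],"spin":0,"jaw":0.03},{"translation":[0,0,0],"spin":0,"jaw":0.03}]}}

```text
time: 12.17
tool_pos: [449.9, -178.3, 3.0]
tcp_rot: [180.0, 0.1, 144.0]
ft_force: [-0.4, 0.5, 4.6]
finger_gap: 35.2
grip_force: 40.4
```

>>> {"api": "carry_out", "payload": {"commands": [{"translation":[0,0,-0.01],"spin":0,"jaw":0.03},{"translation":[0,0,-0.025],"spin":0,"jaw":0.03},{"translation":[0,0,-0.035],"spin":0,"jaw":0.03},{"translation":[0,0,-0.03],"spin":0,"jaw":0.03},{"translation":[0,0,0],"spin":0,"jaw":0.03},{"translation":[0,0,0],"spin":0,"jaw":0.03},{"translation":[0,0,0],"spin":0,"jaw":0.03},{"translation":[0,0,0],"spin":0,"jaw":0.03}]}}

```text
time: 12.83
tool_pos: [448.3, -177.5, 100.9]
tcp_rot: [-180.0, -0.2, 144.0]
ft_force: [-0.1, -0.0, -0.6]
finger_gap: 35.2
grip_force: 40.1
```

```bash
python3 - <<'E'
from h import *
p=r.snapshot("wrist")
print("cap",fit(p,"cap",np.array((449,-179)),100))
plan((613,200.5,100),144,16)
E
```

```text
cap (array([ 448.2, -176.2,   -6. ]), np.float64(0.965))
t 12.93 pose [ 448.2 -177.4  100.7] yaw 144.0 j6 -81.7 gap 35.3 | row [ 5.56 25.16  0.04] mm spin -0.0 x 16 total mm [ 88.9 402.6   0.7]
```

>>> {"api": "carry_out", "payload": {"commands": [{"translation":[0.0056,0.025,0],"spin":0,"jaw":0.03},{"translation":[0.0056,0.0252,0],"spin":0,"jaw":0.03},{"translation":[0.0056,0.0252,0],"spin":0,"jaw":0.03},{"translation":[0.0056,0.0252,0],"spin":0,"jaw":0.03},{"translation":[0.0056,0.0252,0],"spin":0,"jaw":0.03},{"translation":[0.0056,0.0252,0],"spin":0,"jaw":0.03},{"translation":[0.0056,0.0252,0],"spin":0,"jaw":0.03},{"translation":[0.0056,0.0252,0],"spin":0,"jaw":0.03}]}}

```text
time: 13.6
tool_pos: [531.0, 12.5, 100.9]
tcp_rot: [-179.9, -0.1, 144.0]
ft_force: [-0.7, -0.4, -1.5]
finger_gap: 35.2
grip_force: 40.2
```

>>> {"api": "carry_out", "payload": {"commands": [{"translation":[0.0056,0.025,0],"spin":0,"jaw":0.03},{"translation":[0.0056,0.0252,0],"spin":0,"jaw":0.03},{"translation":[0.0056,0.0252,0],"spin":0,"jaw":0.03},{"translation":[0.0056,0.0252,0],"spin":0,"jaw":0.03},{"translation":[0.0056,0.0252,0],"spin":0,"jaw":0.03},{"translation":[0.0056,0.0252,0],"spin":0,"jaw":0.03},{"translation":[0.0056,0.0252,0],"spin":0,"jaw":0.03},{"translation":[0.0056,0.0252,0],"spin":0,"jaw":0.03}]}}

```text
time: 14.27
tool_pos: [613.2, 201.5, 100.5]
tcp_rot: [-179.9, -0.1, 144.0]
ft_force: [1.2, -0.0, -1.0]
finger_gap: 35.2
grip_force: 40.2
```

>>> {"api": "carry_out", "payload": {"commands": [{"translation":[0,0,0.01],"spin":0,"jaw":0.03},{"translation":[0,0,0.01],"spin":0,"jaw":0.03},{"translation":[0,0,0.01],"spin":0,"jaw":0.03},{"translation":[0,0,0.005],"spin":0,"jaw":0.03},{"translation":[0,0,0],"spin":0,"jaw":0.03},{"translation":[0,0,0],"spin":0,"jaw":0.03},{"translation":[0,0,0],"spin":0,"jaw":0.03},{"translation":[0,0,0],"spin":0,"jaw":0.03}]}}

```text
time: 14.93
tool_pos: [614.4, 200.1, 68.2]
tcp_rot: [179.9, 0.1, 143.9]
ft_force: [0.3, 0.0, -1.0]
finger_gap: 35.5
grip_force: 40.3
```

```bash
python3 - <<'E'
from h import *
p=r.snapshot("wrist");cv2.imwrite("pics/w6.png",p["pixels"])
print("cap",fit(p,"cap",np.array((613,200)),62),fit(p,"lock_plate",np.array((613,200))),fit(p,"cam",np.array((613,200)),8))
plan((613,200.5,27),144,8)
E
```

```text
cap (array([617.1, 199.6,  -6. ]), np.float64(0.957)) (array([599. , 212.8,  48.1]), np.float64(0.535)) (array([641.2, 163.6, 127.7]), np.float64(0.248))
t 15.13 pose [614.2 200.4  67.9] yaw 144.0 j6 -40.4 gap 34.9 | row [ 0.13 -0.08  5.12] mm spin -0.0001 x 8 total mm [ 1.  -0.6 40.9]
```

View pics/w6.png

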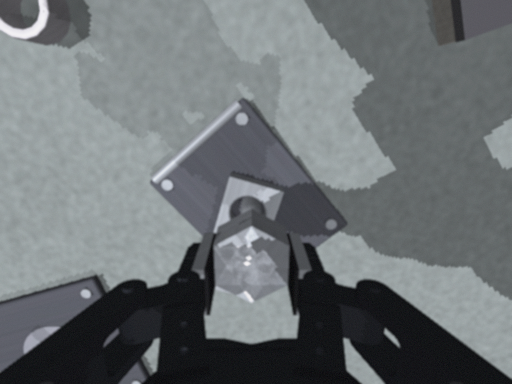

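```bash
python3 - <<'E'
from h import *
p=r.snapshot("wrist")
a,b=ray(p,(167,185),8),ray(p,(331,225),8);print((a+b)/2,np.hypot(*(a-b)[:2]))
print("hole",ray(p,(247,208),20))
plan((613,200.5,27),144,8)
E
```

```text
[614.34374922 201.27611181   8.        ] 123.44749949752548
hole [610.65997772 200.71603777  20.        ]
t 15.18 pose [614.1 200.5  67.8] yaw 144.0 j6 -40.4 gap 35.5 | row [ 0.11 -0.08  5.1 ] mm spin -0.0001 x 8 total mm [ 0.9 -0.6 40.8]
```

>>> {"api": "carry_out", "payload": {"commands": [{"translation":[0,0,0.01],"spin":0,"jaw":0.03},{"translation":[0,0,0.01],"spin":0,"jaw":0.03},{"translation":[0,0,0.008],"spin":0,"jaw":0.03},{"translation":[0,0,0.008],"spin":0,"jaw":0.03},{"translation":[0,0,0.005],"spin":0,"jaw":0.03},{"translation":[0,0,0.003],"spin":0,"jaw":0.03},{"translation":[0,0,0],"spin":0,"jaw":0.03},{"translation":[0,0,0],"spin":0,"jaw":0.03}]}}

```text
time: 15.85
tool_pos: [613.8, 200.5, 23.1]
tcp_rot: [-180.0, -0.0, 144.0]
ft_force: [-0.6, -0.8, 1.4]
finger_gap: 35.4
grip_force: 40.5
```

>>> {"api": "carry_out", "payload": {"commands": [{"translation":[0,0,0],"spin":0,"jaw":0.055},{"translation":[0,0,0],"spin":0,"jaw":0.055},{"translation":[0,0,0],"spin":0,"jaw":0.055},{"translation":[0,0,-0.01],"spin":0,"jaw":0.06},{"translation":[0,0,-0.03],"spin":0,"jaw":0.07},{"translation":[0,0,-0.035],"spin":0,"jaw":0.085},{"translation":[0,0,-0.035],"spin":0,"jaw":0.085},{"translation":[0,0,-0.02],"spin":0,"jaw":0.085}]}}

```text
time: 16.52
tool_pos: [615.6, 200.9, 159.1]
tcp_rot: [179.7, 0.2, 144.0]
ft_force: [0.5, 0.8, 1.0]
finger_gap: 85.0
grip_force: 0.0
```

```bash
python3 - <<'E'
from h import *
p=r.snapshot("wrist")
print("cap",fit(p,"cap",np.array((613,200)),20),fit(p,"lock_plate",np.array((613,200))))
plan((575,-401,150),144,24)
E
```

```text
cap (array([614.7, 201.2,  51.8]), np.float64(0.966)) (array([612.3, 202.2,   4.9]), np.float64(0.726))
t 16.67 pose [615.9 200.9 157.4] yaw 144.0 j6 -40.4 gap 84.7 | row [-13.37 -21.29   0.31] mm spin -0.0 x 24 total mm [-320.9 -510.9    7.4]
```

>>> {"api": "carry_out", "payload": {"commands": [{"translation":[-0.0134,-0.0213,0],"spin":0,"jaw":0.085},{"translation":[-0.0134,-0.0213,0],"spin":0,"jaw":0.085},{"translation":[-0.0134,-0.0213,0],"spin":0,"jaw":0.085},{"translation":[-0.0134,-0.0213,0],"spin":0,"jaw":0.085},{"translation":[-0.0134,-0.0213,0],"spin":0,"jaw":0.085},{"translation":[-0.0134,-0.0213,0],"spin":0,"jaw":0.085},{"translation":[-0.0134,-0.0213,0],"spin":0,"jaw":0.085},{"translation":[-0.0134,-0.0213,0],"spin":0,"jaw":0.085}]}}

```text
time: 17.33
tool_pos: [599.0, -1.6, 151.7]
tcp_rot: [-179.9, -0.1, 144.0]
ft_force: [0.3, 0.6, 0.5]
finger_gap: 85.0
grip_force: 0.0
```

>>> {"api": "carry_out", "payload": {"commands": [{"translation":[-0.0134,-0.0213,0],"spin":0,"jaw":0.085},{"translation":[-0.0134,-0.0213,0],"spin":0,"jaw":0.085},{"translation":[-0.0134,-0.0213,0],"spin":0,"jaw":0.085},{"translation":[-0.0134,-0.0213,0],"spin":0,"jaw":0.085},{"translation":[-0.0134,-0.0213,0],"spin":0,"jaw":0.085},{"translation":[-0.0134,-0.0213,0],"spin":0,"jaw":0.085},{"translation":[-0.0134,-0.0213,0],"spin":0,"jaw":0.085},{"translation":[-0.0134,-0.0213,0],"spin":0,"jaw":0.085}]}}

```text
time: 18.0
tool_pos: [585.5, -202.1, 151.6]
tcp_rot: [-180.0, -0.2, 144.0]
ft_force: [-0.2, 1.0, -1.0]
finger_gap: 84.8
grip_force: 0.0
```

>>> {"api": "carry_out", "payload": {"commands": [{"translation":[-0.0134,-0.0213,0],"spin":0,"jaw":0.085},{"translation":[-0.0134,-0.0213,0],"spin":0,"jaw":0.085},{"translation":[-0.0134,-0.0213,0],"spin":0,"jaw":0.085},{"translation":[-0.0134,-0.0213,0],"spin":0,"jaw":0.085},{"translation":[-0.0134,-0.0213,0],"spin":0,"jaw":0.085},{"translation":[-0.0134,-0.0213,0],"spin":0,"jaw":0.085},{"translation":[-0.0134,-0.0213,0],"spin":0,"jaw":0.085},{"translation":[-0.0134,-0.0213,0],"spin":0,"jaw":0.085}]}}

```text
time: 18.67
tool_pos: [572.1, -402.7, 151.3]
tcp_rot: [180.0, -0.2, 144.0]
ft_force: [0.4, -0.1, -1.2]
finger_gap: 84.4
grip_force: 0.0
```

>>> {"api": "carry_out", "payload": {"commands": [{"translation":[0,0,0],"spin":0,"jaw":0.085},{"translation":[0,0,0],"spin":0,"jaw":0.085},{"translation":[0,0,0],"spin":0,"jaw":0.085},{"translation":[0,0,0],"spin":0,"jaw":0.085},{"translation":[0,0,0],"spin":0,"jaw":0.085},{"translation":[0,0,0],"spin":0,"jaw":0.085},{"translation":[0,0,0],"spin":0,"jaw":0.085},{"translation":[0,0,0],"spin":0,"jaw":0.085}]}}

```text
time: 19.33
tool_pos: [573.5, -401.7, 153.5]
tcp_rot: [-180.0, 0.0, 144.0]
ft_force: [0.1, -1.2, 0.6]
finger_gap: 85.0
grip_force: 0.0
```

```bash
python3 - <<'E'
from h import *
p=r.snapshot("wrist");cv2.imwrite("pics/w7.png",p["pixels"])
print("flange",fit(p,"flange",np.array((575,-401))),[ray(p,a["xy"],0) for a in r.landmark_of(p,"flange")[:1]])
plan((575,-401,20),144,8)
E
```

```text
flange (array([ 576.3, -399.8,   10.8]), np.float64(0.811)) [array([ 578.58104558, -396.96254464,    0.        ])]
t 19.48 pose [ 573.3 -402.   153.4] yaw 144.0 j6 -93.2 gap 85.1 | row [-0.09  0.23 16.68] mm spin -0.0 x 8 total mm [ -0.7   1.8 133.4]
```

View pics/w7.png

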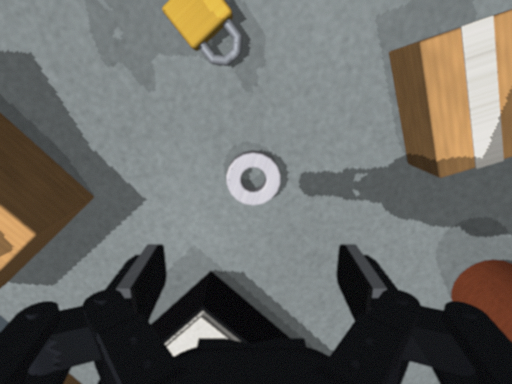

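>>> {"api": "carry_out", "payload": {"commands": [{"translation":[-0.001,0.0015,0.018],"spin":0,"jaw":0.085},{"translation":[0,0.002,0.02],"spin":0,"jaw":0.085},{"translation":[0,0,0.02],"spin":0,"jaw":0.085},{"translation":[0,0,0.02],"spin":0,"jaw":0.085},{"translation":[0,0,0.02],"spin":0,"jaw":0.085},{"translation":[0,0,0.02],"spin":0,"jaw":0.085},{"translation":[0,0,0.016],"spin":0,"jaw":0.085},{"translation":[0,0,0.01],"spin":0,"jaw":0.085}]}}

```text
time: 20.15
tool_pos: [575.0, -399.1, 6.7]
tcp_rot: [180.0, -0.2, 144.0]
ft_force: [-0.3, -0.2, -1.0]
finger_gap: 85.1
grip_force: 0.0
```

>>> {"api": "carry_out", "payload": {"commands": [{"translation":[0,0,0.006],"spin":0,"jaw":0.08},{"translation":[0,0,0.002],"spin":0,"jaw":0.07},{"translation":[0,0,0],"spin":0,"jaw":0.06},{"translation":[0,0,0],"spin":0,"jaw":0.045},{"translation":[0,0,0],"spin":0,"jaw":0.045},{"translation":[0,0,0],"spin":0,"jaw":0.045},{"translation":[0,0,0],"spin":0,"jaw":0.045},{"translation":[0,0,0],"spin":0,"jaw":0.045}]}}

```text
time: 20.82
tool_pos: [576.9, -400.6, 2.8]
tcp_rot: [-180.0, 0.1, 144.0]
ft_force: [-0.2, -1.2, 5.6]
finger_gap: 51.5
grip_force: 43.3
```

>>> {"api": "carry_out", "payload": {"commands": [{"translation":[0,0,-0.01],"spin":0,"jaw":0.045},{"translation":[0,0,-0.025],"spin":0,"jaw":0.045},{"translation":[0,0,-0.035],"spin":0,"jaw":0.045},{"translation":[0,0,-0.035],"spin":0,"jaw":0.045},{"translation":[0,0,-0.025],"spin":0,"jaw":0.045},{"translation":[0,0,0],"spin":0,"jaw":0.045},{"translation":[0,0,0],"spin":0,"jaw":0.045},{"translation":[0,0,0],"spin":0,"jaw":0.045}]}}

```text
time: 21.48
tool_pos: [575.7, -399.6, 130.7]
tcp_rot: [180.0, -0.1, 144.0]
ft_force: [-0.4, 0.0, -0.5]
finger_gap: 51.5
grip_force: 42.7
```

```bash
python3 - <<'E'
from h import *
p=r.snapshot("wrist")
print("fl",fit(p,"flange",np.array((576,-400)),128))
plan((626,-13,130),144,16)
E
```

```text
fl (array([ 576.2, -398.8,    8.8]), np.float64(0.841))
t 21.58 pose [ 574.9 -399.   128.9] yaw 144.0 j6 -92.9 gap 51.7 | row [11.6  21.39 -0.07] mm spin -0.0 x 16 total mm [185.7 342.2  -1.1]
```

>>> {"api": "carry_out", "payload": {"commands": [{"translation":[0.0116,0.0214,0],"spin":0,"jaw":0.045},{"translation":[0.0116,0.0214,0],"spin":0,"jaw":0.045},{"translation":[0.0116,0.0214,0],"spin":0,"jaw":0.045},{"translation":[0.0116,0.0214,0],"spin":0,"jaw":0.045},{"translation":[0.0116,0.0214,0],"spin":0,"jaw":0.045},{"translation":[0.0116,0.0214,0],"spin":0,"jaw":0.045},{"translation":[0.0116,0.0214,0],"spin":0,"jaw":0.045},{"translation":[0.0116,0.0214,0],"spin":0,"jaw":0.045}]}}

```text
time: 22.25
tool_pos: [600.6, -205.2, 129.1]
tcp_rot: [-180.0, -0.2, 144.0]
ft_force: [0.2, -0.2, -0.4]
finger_gap: 51.5
grip_force: 42.7
```

>>> {"api": "carry_out", "payload": {"commands": [{"translation":[0.0116,0.0214,0],"spin":0,"jaw":0.045},{"translation":[0.0116,0.0214,0],"spin":0,"jaw":0.045},{"translation":[0.0116,0.0214,0],"spin":0,"jaw":0.045},{"translation":[0.0116,0.0214,0],"spin":0,"jaw":0.045},{"translation":[0.0116,0.0214,0],"spin":0,"jaw":0.045},{"translation":[0.0116,0.0214,0],"spin":0,"jaw":0.045},{"translation":[0.0116,0.0214,0],"spin":0,"jaw":0.045},{"translation":[0.0116,0.0214,0],"spin":0,"jaw":0.045}]}}

```text
time: 22.92
tool_pos: [626.1, -12.5, 129.2]
tcp_rot: [-179.9, -0.2, 144.0]
ft_force: [0.3, -0.6, -0.7]
finger_gap: 51.2
grip_force: 42.7
```

>>> {"api": "carry_out", "payload": {"commands": [{"translation":[0,0,0],"spin":0,"jaw":0.045},{"translation":[0,0,0],"spin":0,"jaw":0.045},{"translation":[0,0,0],"spin":0,"jaw":0.045},{"translation":[0,0,0],"spin":0,"jaw":0.045},{"translation":[0,0,0],"spin":0,"jaw":0.045},{"translation":[0,0,0],"spin":0,"jaw":0.045},{"translation":[0,0,0],"spin":0,"jaw":0.045},{"translation":[0,0,0],"spin":0,"jaw":0.045}]}}

```text
time: 23.58
tool_pos: [627.4, -14.4, 131.3]
tcp_rot: [180.0, 0.0, 143.9]
ft_force: [-0.3, 0.2, -0.6]
finger_gap: 51.2
grip_force: 42.7
```

```bash
python3 - <<'E'
from h import *
p=r.snapshot("wrist");cv2.imwrite("pics/w8.png",p["pixels"])
print("fl",fit(p,"flange",np.array((626,-13)),127),fit(p,"drum_plate",np.array((626,-13)),0))
print(proj(p,[[626,-13,56],[626,-13,8]]))
plan((626,-13,80),144,8)
E
```

```text
fl (array([628.6, -13.8,  13.4]), np.float64(0.858)) (array([627.4, -12.4,  70.8]), np.float64(0.795))
[[250.22499519 196.5704407 ]
 [250.36281716 179.80155926]]
t 23.73 pose [627.4 -14.  131.4] yaw 144.0 j6 -59.9 gap 51.0 | row [ 0.22 -0.    6.42] mm spin -0.0001 x 8 total mm [ 1.7 -0.  51.4]
```

View pics/w8.png

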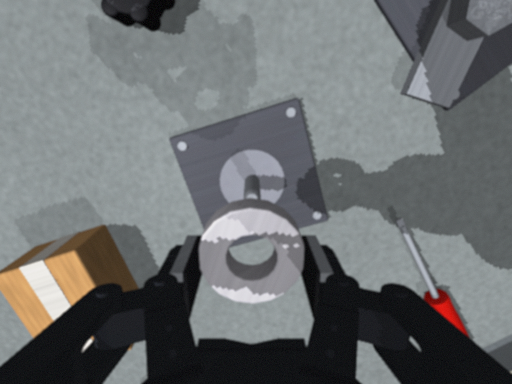

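>>> {"api": "carry_out", "payload": {"commands": [{"translation":[0.0015,0.0006,0.01],"spin":0,"jaw":0.045},{"translation":[0,0,0.014],"spin":0,"jaw":0.045},{"translation":[0,0,0.015],"spin":0,"jaw":0.045},{"translation":[0,0,0.015],"spin":0,"jaw":0.045},{"translation":[0,0,0.01],"spin":0,"jaw":0.045},{"translation":[0,0,0.01],"spin":0,"jaw":0.045},{"translation":[0,0,0.008],"spin":0,"jaw":0.045},{"translation":[0,0,0.008],"spin":0,"jaw":0.045}]}}

```text
time: 24.4
tool_pos: [626.4, -12.4, 40.3]
tcp_rot: [-180.0, -0.0, 144.0]
ft_force: [0.9, -0.0, -0.1]
finger_gap: 51.3
grip_force: 42.7
```

```bash
python3 - <<'E'
from h import *
p=r.snapshot("wrist");cv2.imwrite("pics/w9.png",p["pixels"][100:,120:400])
s=r.sense();print(s["tool_pos"],s["ft_force"])
E
```

```text
[625.48739845 -12.36184432  38.71726254] [-1.23059865  0.0547215  -1.37994761]
```

View pics/w9.png

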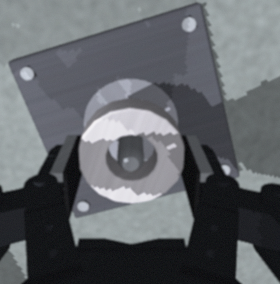

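>>> {"api": "carry_out", "payload": {"commands": [{"translation":[0,0,0.008],"spin":0,"jaw":0.045},{"translation":[0,0,0.008],"spin":0,"jaw":0.045},{"translation":[0,0,0.006],"spin":0,"jaw":0.045},{"translation":[0,0,0.004],"spin":0,"jaw":0.045},{"translation":[0,0,0.002],"spin":0,"jaw":0.045},{"translation":[0,0,0],"spin":0,"jaw":0.045},{"translation":[0,0,0],"spin":0,"jaw":0.045},{"translation":[0,0,0],"spin":0,"jaw":0.045}]}}

```text
time: 25.12
tool_pos: [627.0, -12.5, 13.8]
tcp_rot: [180.0, 0.0, 144.0]
ft_force: [0.0, -0.5, -0.1]
finger_gap: 51.6
grip_force: 42.7
```

>>> {"api": "carry_out", "payload": {"commands": [{"translation":[0,0,0.0025],"spin":0,"jaw":0.045},{"translation":[0,0,0],"spin":0,"jaw":0.045},{"translation":[0,0,0],"spin":0,"jaw":0.07},{"translation":[0,0,0],"spin":0,"jaw":0.075},{"translation":[0,0,0],"spin":0,"jaw":0.075},{"translation":[0,0,-0.01],"spin":0,"jaw":0.08},{"translation":[0,0,-0.03],"spin":0,"jaw":0.085},{"translation":[0,0,-0.035],"spin":0,"jaw":0.085}]}}

```text
time: 25.78
tool_pos: [624.1, -12.3, 84.2]
tcp_rot: [-179.8, -0.3, 144.0]
ft_force: [0.5, -1.3, -0.1]
finger_gap: 85.4
grip_force: 0.0
```

>>> {"api": "carry_out", "payload": {"commands": [{"translation":[0,0,-0.035],"spin":0,"jaw":0.085},{"translation":[0,0,-0.03],"spin":0,"jaw":0.085},{"translation":[0,0,0],"spin":0,"jaw":0.085},{"translation":[0,0,0],"spin":0,"jaw":0.085},{"translation":[0,0,0],"spin":0,"jaw":0.085},{"translation":[0,0,0],"spin":0,"jaw":0.085},{"translation":[0,0,0],"spin":0,"jaw":0.085},{"translation":[0,0,0],"spin":0,"jaw":0.085}]}}

```text
time: 26.45
tool_pos: [625.5, -12.4, 149.1]
tcp_rot: [-179.9, -0.1, 144.0]
ft_force: [-0.3, 0.2, 0.0]
finger_gap: 84.8
grip_force: 0.0
```

```bash
python3 - <<'E'
from h import *
p=r.snapshot("wrist");cv2.imwrite("pics/w10.png",p["pixels"])
print("fl",fit(p,"flange",np.array((626,-13)),8),fit(p,"drum_plate",np.array((626,-13)),0),fit(p,"knob",np.array((453,4)),0))
plan((438,168,150),144,8)
E
```

```text
fl (array([627. , -10.7,   5.4]), np.float64(0.735)) (array([627.5, -11.9,  71. ]), np.float64(0.847)) (array([452.1,   5.5,  45.4]), np.float64(0.897))
t 26.65 pose [626.2 -12.5 150.2] yaw 144.0 j6 -59.8 gap 85.0 | row [3.23e+01 4.41e+00 3.00e-02] mm spin -0.0001 x 8 total mm [2.584e+02 3.530e+01 2.000e-01]
```

Flange is on the plate. On to the sleeve.

>>> {"api": "carry_out", "payload": {"commands": [{"translation":[0.0323,0.0044,0],"spin":0,"jaw":0.085},{"translation":[0.0323,0.0044,0],"spin":0,"jaw":0.085},{"translation":[0.0323,0.0044,0],"spin":0,"jaw":0.085},{"translation":[0.0323,0.0044,0],"spin":0,"jaw":0.085},{"translation":[0.0323,0.0044,0],"spin":0,"jaw":0.085},{"translation":[0.0323,0.0044,0],"spin":0,"jaw":0.085},{"translation":[0.0323,0.0044,0],"spin":0,"jaw":0.085},{"translation":[0.0323,0.0044,0],"spin":0,"jaw":0.085}]}}

```text
time: 27.32
tool_pos: [437.1, 168.8, 150.8]
tcp_rot: [180.0, 0.0, 144.0]
ft_force: [0.1, 0.7, 0.3]
finger_gap: 85.3
grip_force: 0.0
```

>>> {"api": "carry_out", "payload": {"commands": [{"translation":[0,0,0],"spin":0,"jaw":0.085},{"translation":[0,0,0],"spin":0,"jaw":0.085},{"translation":[0,0,0],"spin":0,"jaw":0.085},{"translation":[0,0,0],"spin":0,"jaw":0.085},{"translation":[0,0,0],"spin":0,"jaw":0.085},{"translation":[0,0,0],"spin":0,"jaw":0.085},{"translation":[0,0,0],"spin":0,"jaw":0.085},{"translation":[0,0,0],"spin":0,"jaw":0.085}]}}

```text
time: 27.98
tool_pos: [438.5, 167.6, 150.7]
tcp_rot: [-180.0, -0.0, 143.9]
ft_force: [0.4, 0.7, 0.1]
finger_gap: 84.7
grip_force: 0.0
```

```bash
python3 - <<'E'
from h import *
p=r.snapshot("wrist");cv2.imwrite("pics/w11.png",p["pixels"])
print("sl",fit(p,"sleeve",np.array((438,168)),0),[ray(p,a["xy"],0).round(1) for a in r.landmark_of(p,"sleeve")[:1]])
plan((438,168,3),144,8)
E
```

```text
sl (array([436.8, 169.9,  14.4]), np.float64(0.651)) [array([436.4, 166.3,   0. ])]
t 28.13 pose [438.3 167.8 150.7] yaw 144.0 j6 -39.3 gap 84.9 | row [ 0.05 -0.   18.46] mm spin -0.0001 x 8 total mm [  0.4  -0.  147.7]
```

>>> {"api": "carry_out", "payload": {"commands": [{"translation":[0.0005,0,0.018],"spin":0,"jaw":0.085},{"translation":[0,0,0.02],"spin":0,"jaw":0.085},{"translation":[0,0,0.02],"spin":0,"jaw":0.085},{"translation":[0,0,0.02],"spin":0,"jaw":0.085},{"translation":[0,0,0.02],"spin":0,"jaw":0.08},{"translation":[0,0,0.02],"spin":0,"jaw":0.075},{"translation":[0,0,0.013],"spin":0,"jaw":0.075},{"translation":[0,0,0.009],"spin":0,"jaw":0.075}]}}

```text
time: 28.8
tool_pos: [436.7, 167.9, 9.0]
tcp_rot: [-179.9, -0.1, 144.0]
ft_force: [-0.5, 0.2, 0.1]
finger_gap: 75.3
grip_force: 0.0
```

>>> {"api": "carry_out", "payload": {"commands": [{"translation":[0,0,0.006],"spin":0,"jaw":0.06},{"translation":[0,0,0.002],"spin":0,"jaw":0.05},{"translation":[0,0,0],"spin":0,"jaw":0.04},{"translation":[0,0,0],"spin":0,"jaw":0.03},{"translation":[0,0,0],"spin":0,"jaw":0.03},{"translation":[0,0,0],"spin":0,"jaw":0.03},{"translation":[0,0,0],"spin":0,"jaw":0.03},{"translation":[0,0,0],"spin":0,"jaw":0.03}]}}

```text
time: 29.47
tool_pos: [438.5, 168.4, 3.5]
tcp_rot: [179.9, 0.1, 144.0]
ft_force: [-0.3, 0.6, 3.5]
finger_gap: 35.2
grip_force: 40.2
```

>>> {"api": "carry_out", "payload": {"commands": [{"translation":[0,0,-0.01],"spin":0,"jaw":0.03},{"translation":[0,0,-0.025],"spin":0,"jaw":0.03},{"translation":[0,0,-0.035],"spin":0,"jaw":0.03},{"translation":[0,0,-0.035],"spin":0,"jaw":0.03},{"translation":[0,0,-0.025],"spin":0,"jaw":0.03},{"translation":[0,0,0],"spin":0,"jaw":0.03},{"translation":[0,0,0],"spin":0,"jaw":0.03},{"translation":[0,0,0],"spin":0,"jaw":0.03}]}}

```text
time: 30.13
tool_pos: [437.4, 168.1, 132.4]
tcp_rot: [-180.0, -0.0, 144.0]
ft_force: [-0.1, -0.3, -0.1]
finger_gap: 35.1
grip_force: 40.1
```

```bash
python3 - <<'E'
from h import *
p=r.snapshot("wrist")
print("sl",fit(p,"sleeve",np.array((438,168)),127))
plan((627,-12,130),144,9)
E
```

```text
sl (array([438. , 169.1,  20.1]), np.float64(0.828))
t 30.23 pose [436.6 167.9 131.1] yaw 144.0 j6 -39.2 gap 34.7 | row [-28.87  -3.73   0.13] mm spin -0.0001 x 9 total mm [-259.8  -33.5    1.1]
```

>>> {"api": "carry_out", "payload": {"commands": [{"translation":[-0.0323,-0.0042,0],"spin":0,"jaw":0.03},{"translation":[-0.0323,-0.0042,0],"spin":0,"jaw":0.03},{"translation":[-0.0323,-0.0042,0],"spin":0,"jaw":0.03},{"translation":[-0.0323,-0.0042,0],"spin":0,"jaw":0.03},{"translation":[-0.0323,-0.0042,0],"spin":0,"jaw":0.03},{"translation":[-0.0323,-0.0042,0],"spin":0,"jaw":0.03},{"translation":[-0.0323,-0.0042,0],"spin":0,"jaw":0.03},{"translation":[-0.0323,-0.0042,0],"spin":0,"jaw":0.03}]}}

```text
time: 30.9
tool_pos: [626.8, -12.1, 130.4]
tcp_rot: [-179.9, -0.2, 144.0]
ft_force: [0.3, 1.2, 0.2]
finger_gap: 35.1
grip_force: 40.1
```

>>> {"api": "carry_out", "payload": {"commands": [{"translation":[0,0,0.01],"spin":0,"jaw":0.03},{"translation":[0,0,0.015],"spin":0,"jaw":0.03},{"translation":[0,0,0.015],"spin":0,"jaw":0.03},{"translation":[0,0,0.01],"spin":0,"jaw":0.03},{"translation":[0,0,0],"spin":0,"jaw":0.03},{"translation":[0,0,0],"spin":0,"jaw":0.03},{"translation":[0,0,0],"spin":0,"jaw":0.03},{"translation":[0,0,0],"spin":0,"jaw":0.03}]}}

```text
time: 31.57
tool_pos: [627.8, -10.8, 84.0]
tcp_rot: [179.9, 0.1, 144.0]
ft_force: [0.7, -0.6, -0.3]
finger_gap: 34.9
grip_force: 40.1
```

```bash
python3 - <<'E'
from h import *
p=r.snapshot("wrist");cv2.imwrite("pics/w12.png",cv2.resize(p["pixels"][100:300,150:350],None,fx=2,fy=2))
print("sl",fit(p,"sleeve",np.array((627,-12)),77),fit(p,"drum_plate",np.array((626,-13)),0))
print(proj(p,[[627,-12,56],[627,-12,24]]))
plan((627,-12,26.5),144,8)
E
```

```text
sl (array([629.2, -10.3,   9.8]), np.float64(0.818)) (array([627.5, -12. ,  70.9]), np.float64(0.697))
[[247.21457722 224.06979976]
 [247.71649275 205.88838537]]
t 31.72 pose [627.7 -10.9  83.9] yaw 144.0 j6 -59.6 gap 35.3 | row [-0.01 -0.17  7.18] mm spin -0.0 x 8 total mm [-0.1 -1.3 57.4]
```

View pics/w12.png

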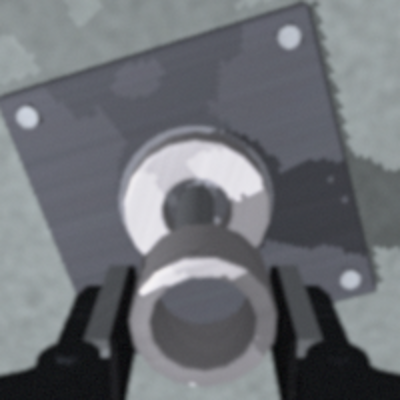

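>>> {"api": "carry_out", "payload": {"commands": [{"translation":[0.0004,-0.0024,0.006],"spin":0,"jaw":0.03},{"translation":[0,0,0.01],"spin":0,"jaw":0.03},{"translation":[0,0,0.01],"spin":0,"jaw":0.03},{"translation":[0,0,0.01],"spin":0,"jaw":0.03},{"translation":[0,0,0.01],"spin":0,"jaw":0.03},{"translation":[0,0,0.006],"spin":0,"jaw":0.03},{"translation":[0,0,0.003],"spin":0,"jaw":0.03},{"translation":[0,0,0],"spin":0,"jaw":0.03}]}}

```text
time: 32.38
tool_pos: [624.9, -12.6, 27.6]
tcp_rot: [-180.0, -0.1, 144.0]
ft_force: [0.1, 0.0, 0.2]
finger_gap: 34.9
grip_force: 40.2
```

>>> {"api": "carry_out", "payload": {"commands": [{"translation":[0,0,0.0008],"spin":0,"jaw":0.03},{"translation":[0,0,0],"spin":0,"jaw":0.03},{"translation":[0,0,0],"spin":0,"jaw":0.055},{"translation":[0,0,0],"spin":0,"jaw":0.06},{"translation":[0,0,0],"spin":0,"jaw":0.06},{"translation":[0,0,-0.01],"spin":0,"jaw":0.07},{"translation":[0,0,-0.03],"spin":0,"jaw":0.085},{"translation":[0,0,-0.035],"spin":0,"jaw":0.085}]}}

```text
time: 33.05
tool_pos: [622.8, -12.4, 100.1]
tcp_rot: [-179.8, -0.3, 144.0]
ft_force: [1.6, 0.9, 1.6]
finger_gap: 85.0
grip_force: 0.0
```

>>> {"api": "carry_out", "payload": {"commands": [{"translation":[0,0,-0.03],"spin":0,"jaw":0.085},{"translation":[0,0,-0.02],"spin":0,"jaw":0.085},{"translation":[0,0,0],"spin":0,"jaw":0.085},{"translation":[0,0,0],"spin":0,"jaw":0.085},{"translation":[0,0,0],"spin":0,"jaw":0.085},{"translation":[0,0,0],"spin":0,"jaw":0.085},{"translation":[0,0,0],"spin":0,"jaw":0.085},{"translation":[0,0,0],"spin":0,"jaw":0.085}]}}

```text
time: 33.72
tool_pos: [624.5, -12.5, 150.5]
tcp_rot: [-179.9, -0.1, 144.0]
ft_force: [-1.8, -0.1, 0.1]
finger_gap: 85.3
grip_force: 0.0
```

```bash
python3 - <<'E'
from h import *
p=r.snapshot("wrist");cv2.imwrite("pics/w13.png",p["pixels"])
print("sl",fit(p,"sleeve",np.array((627,-12)),24),fit(p,"drum_plate",np.array((626,-13)),0),fit(p,"knob",np.array((453,4)),0))
plan((452.5,5.5,150),144,8)
E
```

```text
sl (array([625. , -10.8,  -4.8]), np.float64(0.608)) (array([627.6, -12.3,  71. ]), np.float64(0.826)) (array([452.4,   5.5, -15.5]), np.float64(0.905))
t 33.92 pose [625.1 -12.6 151.5] yaw 144.0 j6 -59.8 gap 85.0 | row [ 18.78 -10.86   0.19] mm spin -0.0001 x 8 total mm [150.3 -86.9   1.5]
```

View pics/w13.png

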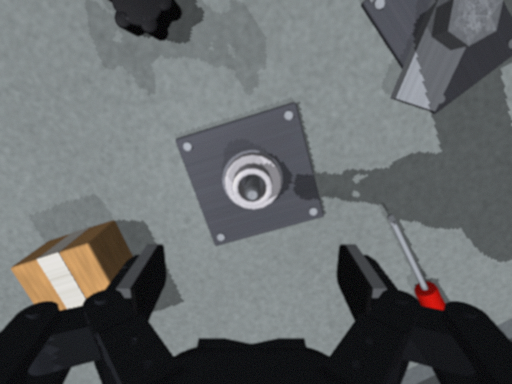

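```bash
python3 - <<'E'
from h import *
plan((452.5,5.5,150),164.5,8)
E
```

```text
t 33.92 pose [625.1 -12.6 151.5] yaw 144.0 j6 -59.8 gap 85.0 | row [20.35 -7.84  0.19] mm spin -0.0448 x 8 total mm [162.8 -62.7   1.5]
```

>>> {"api": "carry_out", "payload": {"commands": [{"translation":[0.0203,-0.0078,0],"spin":-0.0448,"jaw":0.085},{"translation":[0.0203,-0.0078,0],"spin":-0.0448,"jaw":0.085},{"translation":[0.0203,-0.0078,0],"spin":-0.0448,"jaw":0.085},{"translation":[0.0203,-0.0078,0],"spin":-0.0448,"jaw":0.085},{"translation":[0.0203,-0.0078,0],"spin":-0.0448,"jaw":0.085},{"translation":[0.0203,-0.0078,0],"spin":-0.0448,"jaw":0.085},{"translation":[0.0203,-0.0078,0],"spin":-0.0448,"jaw":0.085},{"translation":[0.0203,-0.0078,0],"spin":-0.0448,"jaw":0.085}]}}

```text
time: 34.58
tool_pos: [452.2, 5.8, 151.9]
tcp_rot: [180.0, 0.0, 164.6]
ft_force: [-0.6, 0.8, -0.5]
finger_gap: 84.9
grip_force: 0.0
```

>>> {"api": "carry_out", "payload": {"commands": [{"translation":[0,0,0],"spin":0,"jaw":0.085},{"translation":[0,0,0],"spin":0,"jaw":0.085},{"translation":[0,0,0],"spin":0,"jaw":0.085},{"translation":[0,0,0],"spin":0,"jaw":0.085},{"translation":[0,0,0],"spin":0,"jaw":0.085},{"translation":[0,0,0],"spin":0,"jaw":0.085},{"translation":[0,0,0],"spin":0,"jaw":0.085},{"translation":[0,0,0],"spin":0,"jaw":0.085}]}}

```text
time: 35.25
tool_pos: [453.4, 5.6, 151.9]
tcp_rot: [180.0, -0.0, 164.5]
ft_force: [-0.0, -0.0, 0.8]
finger_gap: 85.2
grip_force: 0.0
```

```bash
python3 - <<'E'
from h import *
p=r.snapshot("wrist")
print("kn",fit(p,"knob",np.array((453,4)),0),[ray(p,a["xy"],0).round(1) for a in r.landmark_of(p,"knob")[:1]])
plan((452.5,5.5,4),164.5,8)
E
```

```text
kn (array([453.1,   6.5,  43.4]), np.float64(0.853)) [array([453.7,   6. ,   0. ])]
t 35.4 pose [453.3   5.6 151.9] yaw 164.5 j6 -80.3 gap 85.1 | row [ 0.09 -0.03 18.49] mm spin 0.0 x 8 total mm [  0.7  -0.3 147.9]
```

>>> {"api": "carry_out", "payload": {"commands": [{"translation":[0,0.0005,0.018],"spin":0,"jaw":0.085},{"translation":[0,0,0.02],"spin":0,"jaw":0.085},{"translation":[0,0,0.02],"spin":0,"jaw":0.085},{"translation":[0,0,0.02],"spin":0,"jaw":0.085},{"translation":[0,0,0.02],"spin":0,"jaw":0.085},{"translation":[0,0,0.02],"spin":0,"jaw":0.085},{"translation":[0,0,0.012],"spin":0,"jaw":0.085},{"translation":[0,0,0.009],"spin":0,"jaw":0.085}]}}

```text
time: 36.07
tool_pos: [452.3, 6.2, 11.3]
tcp_rot: [-180.0, -0.1, 164.5]
ft_force: [-0.5, 0.1, 0.8]
finger_gap: 84.9
grip_force: 0.0
```

>>> {"api": "carry_out", "payload": {"commands": [{"translation":[0,0,0.005],"spin":0,"jaw":0.075},{"translation":[0,0,0.002],"spin":0,"jaw":0.065},{"translation":[0,0,0],"spin":0,"jaw":0.055},{"translation":[0,0,0],"spin":0,"jaw":0.04},{"translation":[0,0,0],"spin":0,"jaw":0.04},{"translation":[0,0,0],"spin":0,"jaw":0.04},{"translation":[0,0,0],"spin":0,"jaw":0.04},{"translation":[0,0,0],"spin":0,"jaw":0.04}]}}

```text
time: 36.73
tool_pos: [454.3, 6.0, 6.9]
tcp_rot: [180.0, 0.1, 164.5]
ft_force: [-0.2, 0.2, 6.6]
finger_gap: 47.3
grip_force: 41.5
```

>>> {"api": "carry_out", "payload": {"commands": [{"translation":[0,0,-0.01],"spin":0,"jaw":0.04},{"translation":[0,0,-0.025],"spin":0,"jaw":0.04},{"translation":[0,0,-0.035],"spin":0,"jaw":0.04},{"translation":[0,0,-0.035],"spin":0,"jaw":0.04},{"translation":[0,0,-0.02],"spin":0,"jaw":0.04},{"translation":[0,0,0],"spin":0,"jaw":0.04},{"translation":[0,0,0],"spin":0,"jaw":0.04},{"translation":[0,0,0],"spin":0,"jaw":0.04}]}}

```text
time: 37.4
tool_pos: [452.7, 6.1, 130.3]
tcp_rot: [-180.0, -0.1, 164.5]
ft_force: [-0.1, -0.2, -1.6]
finger_gap: 47.3
grip_force: 41.4
```

```bash
python3 - <<'E'
from h import *
s=r.sense();zb=s["tool_pos"][2]-6;p=r.snapshot("wrist")
print("kn",fit(p,"knob",np.array((453,4)),zb),[(a["score"],ray(p,a["xy"],zb).round(1)) for a in r.landmark_of(p,"knob")[:1]])
plan((627,-12,130),164.5,8)
E
```

```text
kn (array([452. ,   7.1,  43.5]), np.float64(0.88)) [(0.81, array([451.5,   6.5, 124.3]))]
t 37.55 pose [452.    6.2 129.2] yaw 164.5 j6 -80.2 gap 47.6 | row [-21.68   3.65  -0.09] mm spin 0.0 x 8 total mm [-173.5   29.2   -0.8]
```

>>> {"api": "carry_out", "payload": {"commands": [{"translation":[-0.0217,0.0036,0],"spin":0,"jaw":0.04},{"translation":[-0.0217,0.0036,0],"spin":0,"jaw":0.04},{"translation":[-0.0217,0.0036,0],"spin":0,"jaw":0.04},{"translation":[-0.0217,0.0036,0],"spin":0,"jaw":0.04},{"translation":[-0.0217,0.0036,0],"spin":0,"jaw":0.04},{"translation":[-0.0217,0.0036,0],"spin":0,"jaw":0.04},{"translation":[-0.0217,0.0036,0],"spin":0,"jaw":0.04},{"translation":[-0.0217,0.0036,0],"spin":0,"jaw":0.04}]}}

```text
time: 38.22
tool_pos: [628.4, -12.6, 128.9]
tcp_rot: [-180.0, -0.2, 164.5]
ft_force: [0.4, 0.2, -0.8]
finger_gap: 47.5
grip_force: 41.4
```

>>> {"api": "carry_out", "payload": {"commands": [{"translation":[0,0,0.01],"spin":0,"jaw":0.04},{"translation":[0,0,0.01],"spin":0,"jaw":0.04},{"translation":[0,0,0.01],"spin":0,"jaw":0.04},{"translation":[0,0,0],"spin":0,"jaw":0.04},{"translation":[0,0,0],"spin":0,"jaw":0.04},{"translation":[0,0,0],"spin":0,"jaw":0.04},{"translation":[0,0,0],"spin":0,"jaw":0.04},{"translation":[0,0,0],"spin":0,"jaw":0.04}]}}

```text
time: 38.88
tool_pos: [628.7, -12.6, 102.0]
tcp_rot: [180.0, 0.1, 164.5]
ft_force: [-0.1, 0.5, -0.7]
finger_gap: 47.8
grip_force: 41.4
```

```bash
python3 - <<'E'
from h import *
s=r.sense();zb=s["tool_pos"][2]-6.5
for c in("wrist","side","scene"):
    p=r.snapshot(c)
    print(c,"kn",fit(p,"knob",np.array((627,-12)),zb),"drum",fit(p,"drum_plate",np.array((626,-12)),0),"sl",fit(p,"sleeve",np.array((627,-12)),24))
plan((627.3,-12.3,53),164.5,8)
E
```

```text
wrist kn (array([628.1, -11.5,  43.8]), np.float64(0.881)) drum (array([627.3, -12.2,  70.8]), np.float64(0.622)) sl (array([624.1, -10.4,  -4.5]), np.float64(0.464))
side kn (array([621.9,  -9. ,  -6.5]), np.float64(0.384)) drum (array([623.8, -12.2,  71.6]), np.float64(0.743)) sl None
scene kn (array([629.7, -15.5,  15.1]), np.float64(0.775)) drum (array([625. , -14.5, -20.1]), np.float64(0.703)) sl (array([624.5, -12.4,   9.3]), np.float64(0.82))
t 39.48 pose [628.3 -12.6 100.9] yaw 164.5 j6 -80.3 gap 47.7 | row [ 0.13 -0.    5.99] mm spin 0.0 x 8 total mm [ 1.1 -0.  47.9]
```

>>> {"api": "carry_out", "payload": {"commands": [{"translation":[0.0013,0,0.006],"spin":0,"jaw":0.04},{"translation":[0,0,0.008],"spin":0,"jaw":0.04},{"translation":[0,0,0.008],"spin":0,"jaw":0.04},{"translation":[0,0,0.008],"spin":0,"jaw":0.04},{"translation":[0,0,0.008],"spin":0,"jaw":0.04},{"translation":[0,0,0.006],"spin":0,"jaw":0.04},{"translation":[0,0,0.003],"spin":0,"jaw":0.04},{"translation":[0,0,0],"spin":0,"jaw":0.04}]}}

```text
time: 40.15
tool_pos: [626.9, -12.2, 53.5]
tcp_rot: [-180.0, -0.0, 164.5]
ft_force: [0.6, -0.3, -1.0]
finger_gap: 47.5
grip_force: 41.3
```

```bash
python3 - <<'E'
from h import *
s=r.sense();print(s["ft_force"]);plan((627.3,-12.3,52.5),164.5,8)
E
```

```text
[ 0.61735783 -0.25551574 -0.97943455]
t 40.15 pose [626.9 -12.2  53.5] yaw 164.5 j6 -80.3 gap 47.5 | row [-0.05  0.    0.12] mm spin 0.0 x 8 total mm [-0.4  0.   1. ]
```

>>> {"api": "carry_out", "payload": {"commands": [{"translation":[0,0,0.001],"spin":0,"jaw":0.04},{"translation":[0,0,0],"spin":0,"jaw":0.04},{"translation":[0,0,0],"spin":0,"jaw":0.06},{"translation":[0,0,0],"spin":0,"jaw":0.075},{"translation":[0,0,0],"spin":0,"jaw":0.075},{"translation":[0,0,-0.01],"spin":0,"jaw":0.08},{"translation":[0,0,-0.03],"spin":0,"jaw":0.085},{"translation":[0,0,-0.035],"spin":0,"jaw":0.085}]}}

```text
time: 40.82
tool_pos: [624.7, -12.0, 126.3]
tcp_rot: [-179.9, -0.3, 164.5]
ft_force: [0.8, -0.1, 0.5]
finger_gap: 84.9
grip_force: 0.0
```

>>> {"api": "carry_out", "payload": {"commands": [{"translation":[0,0,-0.03],"spin":0,"jaw":0.085},{"translation":[0,0,-0.02],"spin":0,"jaw":0.085},{"translation":[0,0,0],"spin":0,"jaw":0.085},{"translation":[0,0,0],"spin":0,"jaw":0.085},{"translation":[0,0,0],"spin":0,"jaw":0.085},{"translation":[0,0,0],"spin":0,"jaw":0.085},{"translation":[0,0,0],"spin":0,"jaw":0.085},{"translation":[0,0,0],"spin":0,"jaw":0.085}]}}

```text
time: 41.48
tool_pos: [626.3, -12.1, 176.5]
tcp_rot: [-180.0, -0.1, 164.5]
ft_force: [0.0, -0.7, -0.7]
finger_gap: 85.0
grip_force: 0.0
```

```bash
python3 - <<'E'
from h import *
for c in("wrist","scene","side"):
    p=r.snapshot(c)
    for n,x,z in (("knob",(627,-12),46),("cap",(613,201),20),("drum_plate",(627,-12),0),("sleeve",(627,-12),24)):
        print(c,n,fit(p,n,np.array(x),z))
    # knob height test: IoU vs z
    m=[g for g in r.regions_of(p,"knob")][:1]
    if m:
        for z in(36,41,46,51):
            print(z,fit(p,"knob",np.array((627,-12)),z))
E
```

```text
wrist knob (array([626.6, -11.1,  45.2]), np.float64(0.858))
wrist cap (array([614.5, 201.3,  -5.9]), np.float64(0.975))
wrist drum_plate (array([627.7, -12.5,  71.5]), np.float64(0.702))
wrist sleeve None
36 (array([629.5, -11.9,  44.2]), np.float64(0.901))
41 (array([628.3, -11.4,  44.6]), np.float64(0.887))
46 (array([626.6, -11.1,  45.2]), np.float64(0.858))
51 (array([625.4, -10.6,  47. ]), np.float64(0.826))
scene knob None
scene cap (array([611.3, 200.1,   2.5]), np.float64(0.882))
scene drum_plate (array([625.2, -11.8,  70.3]), np.float64(0.631))
scene sleeve (array([624.6,  -6.7,  14.3]), np.float64(0.128))
side knob (array([620.6, -11.8,  49.2]), np.float64(0.856))
side cap None
side drum_plate (array([623.9, -14.6,  70.7]), np.float64(0.751))
side sleeve (array([618. , -17.4,  -3.6]), np.float64(0.552))
36 (array([631.4,   1.9,  45.6]), np.float64(0.876))
41 (array([626. ,  -5.3,  51.5]), np.float64(0.868))
46 (array([620.6, -11.8,  49.2]), np.float64(0.856))
51 (array([613.8, -20.4,  48.4]), np.float64(0.844))
```

```bash
python3 -c "
from bench import r
print(r.hand_in())"
```

```text
the job is handed in; nothing more can be done
None
```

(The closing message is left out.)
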